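Trip the kitchen outlet's safety cut-out and hold a tester on its live slot

ROBOT

A 6-joint arm with a two-finger parallel gripper is mounted at the origin on the work surface. World frame = base frame: x ahead of the robot, y to its left, z up, the work surface at z = 0. Lengths are in m, angles in rad, forces in N, time in s.
With the tool pointing down it reaches from about 0.25 to 0.775 m from the base axis. Payload 4 kg.
Tool frame: the origin (TCP) lies at the very end of the fingers, on their centre line; the grasp point (between the pads) lies 19 mm behind it (robot.tcp_to_grasp is the distance from the TCP to the grasp point, in m); z points along the fingers, y is the line along which they close (so a half turn about z gives the same grasp; the last joint's range is limited). The gripper opens to 94 mm and grips with 3 to 60 N. Pads are 16 mm wide; open, the fingers measure 119 mm over their backs; the gripper's body (75 mm by 177 mm) begins 78 mm behind the grasp point.
Start: joints at [-1.371, 0.087, 1.371, -0, 1.684, -0.103], TCP at [0.164, -0.525, 0.206] pointing down, gripper open.
Joint ranges: [-3.1, 3.1], [-0.76, 2.03], [0.27, 2.55], [-1.08, 4.22], [0.17, 2.65], [-2.57, 2.57]. Speed limits (rad/s): [2.79, 2.79, 3.14, 3.14, 3.14, 3.14].

INTERFACE

Orientations are given as [roll, pitch, yaw] about the fixed x, y, z axes, in that order (R = Rz(yaw) Ry(pitch) Rx(roll)).
In Python, from bench import robot, imaging, order, sensors gives the robot as it stands (robot), with the cameras (imaging), the job (order) and the readings (sensors).
- The arm moves only by the shell command python3 nudge.py, which reads ROWS from standard input. ROWS is a JSON object with one list for each field, all of the same length, 1 to 20, a row being the entries at one place: aperture (the finger opening in m), dx, dy, dz (the shift in units of 5 mm), yaw (a turn about the tool's z in rad); each row shifts and turns the commanded pose from where the row before left it, along the tool's axes as they then stand; what a row does not reach is not made up. A row lasts 1/12 s, in which the tool goes at most 0.0417 m and 0.125 rad, less where a joint would pass 70% of its speed; a pose out of reach is approached as far as the arm can. The fingers move at their own pace and stop on an object; the grip force is fixed at half the most. Time passes only in rows, so rows that do not move let the fingers close. It prints the time, the measured TCP pose, the force, the opening and the grip force at its end. Input that does not fit is refused with a message, and nothing moves.
- sensors.get_obs(): the state, without advancing time (a new reading comes with each control period).
- imaging.snapshot(name): name is "scene" or "top" or "wrist"; returns a dict with "color" (384x512x3 uint8, blue, green, red), "fx", "fy", "cx", "cy" (pixels), "k1" (the pictures are not rectified: a ray, as slopes to the right and down, at radius r is drawn at 1 + k1 r^2 times it, then the intrinsics apply), "extrinsics" (4x4, takes a point from world to camera coordinates). Camera axes: x right, y down, z forward; pixel columns grow to the right and rows downward; lengths in m; the calibration is good to about 2 mm. A picture is of the moment at which its call begins. There is no depth.
- order.close_job(): hands the job in; it is judged then, once.
The state is a dict: "time": time; "joint_positions": joint angles; "qvel": joint speeds; "joint_torque": joint torques, N m; "tool_pos": TCP position; "ee_rot": TCP orientation; "wrist_force": force on the tool from outside, world axes, zero at the start; "wrist_torque": the same for the moment, N m; "width": finger opening in m; "finger_force": force on a finger pad.
Only numpy, scipy, OpenCV 4.12 (cv2) and the standard library are available. Lean on these libraries where they do the work, as an engineer would, in place of code of your own. Each camera call takes 0.05 s, during which the arm holds its last target. There are 200 camera calls.

TASK

Check that the safety cut-out on the angled worktop power unit really kills the outlet: press its round TEST button fully down and let it come back up, leaving the square RESET button alone. Then, with the voltage tester pen from the tool rack, check the outlet: hold the pen's tip lightly against the outlet's live slot (the shorter of the two straight slots, on the right as you face the unit from its low front edge), the pen square to the outlet's sloping face; finish while still holding it there, do not put it down or let go. Never push the pen hard against the unit, and do not knock over or push away the screwdriver, nut driver, mug or soap bottle.

Things in the scene. Friction and masses are not known exactly. Their poses are not given: they have to be found in the camera images.
- power_unit: Angled aluminium power unit fixed to the worktop, 107 x 206 mm on plan (its x, y), 25 mm high at its front (-x), 63 mm at the back; the upper face slopes 20 degrees, its normal leaning to the front. Origin: middle of the underside; x to the back, y to the user's left, z up. White modules on the face, from +y to -y: outlet, charger module with two small ports, cut-out module with two buttons.
- outlet: White module 58 x 50 x 4 mm with a raised flat rigid disc, 35 mm across, its surface at z = 6 mm. Origin: middle of the underside; z = outward normal of the sloping face, x up the slope, y to the user's left. On the disc two straight slots along x, 12.7 mm apart, too shallow for the tip to sink in: left (+y) 9 mm long, right (-y, live) 6.6 mm; round earth hole below them (-x).
- hot_slot (a point): Middle of the live slot, on the disc's surface; same axes as outlet (z = outward normal of the sloping face).
- test_button (a joint): Travel of the round TEST button, m: 0 up, 0.005 fully down; sprung, 1.5 N to start it, 5 N fully down; it springs back when let go.
- test_top (a point): Centre of the TEST button's top (it moves with the button): round, 16 mm diameter, standing 8 mm above its white module plate and 6.5 mm above its collar, on the upper (back) part of the cut-out module. z is the outward normal of the sloping face, along which it is pressed.
- reset_button (a joint): Travel of the square RESET button, m: 0 up, 0.003 fully down; sprung like the other. Not to be pressed.
- reset_top (a point): Centre of the RESET button's top: 14 mm square, 5 mm above the module plate, 44 mm down the slope from TEST. Same axes as test_top.
- tool_rack: Plywood rack fixed to the worktop, 60 x 220 mm on plan (its x, y), top at 90 mm; three 17 mm through holes in a row along y, 75 mm apart, the middle one at its centre. Tester, screwdriver and nut driver stand in them in any order, hanging by their shoulders on the 15 mm top board. Origin: middle of the underside; z up.
- tester: Voltage tester pen, 150 mm long, about 60 g, upright in the rack, tip down. Origin at the tip end, z towards the tail. White nose z = 0 to 45 mm (blunt tip 5.6 mm across, nose 13 mm at most), black flange 29 mm across at z = 45 to 49 mm resting on the rack, slender round grey body, 22 mm, to z = 147 mm; a thin clip at +x above z = 115 mm (not solid). Its neighbours have fat handles.
- tester_tip (a point): The tester's tip end (the body's origin).
- tester_grip (a point): Point on the pen's axis 95 mm from the tip, a good place to grip (22 mm thick); 140 mm above the worktop while the pen stands in the rack. Axes as the pen.
- screwdriver: Bystander: screwdriver with a black bulbous handle (31 mm thick) standing in the rack, its top 185 mm above the worktop. Origin at its blade end, z up.
- nut_driver: Bystander: nut driver with a short wooden handle (36 mm thick) standing in the rack, its top 155 mm above the worktop. Origin at its lower end, z up.
- mug: Bystander: white mug, 80 mm diameter, 92 mm tall, handle at its +y, on the worktop at the front right. Origin: middle of its underside.
- soap_bottle: Bystander: clear pump soap bottle, 66 mm diameter, 200 mm tall, on the worktop beyond the work. Origin: middle of its underside.

How it is judged:
On the way, in this order (a step that is already met when the one before it is completed fails the run):
1. the TEST button is pressed fully down (value of joint test_button above 0.0042 m), for 0.1 s.
2. the TEST button is let back up (value of joint test_button below 0.001 m), for 0.1 s.
At the end, for the whole second after the job is handed in: The gripper holds the tester with its tip within 6 mm of the middle of the live slot, touching the outlet with 0.4 to 12 N, the pen within 0.2 rad (11 degrees) of square to the sloping face, clear of the rack and at rest; both buttons are up (distance between tester_tip and hot_slot below 0.006 m and angle between the z axis of tester and the z axis of outlet, either way round below 0.2 rad and contact force between tester and outlet between 0.4 and 12 N and contact force between the fingers and tester above 1 N and contact force between tester and tool_rack below 0.05 N and linear speed of tester below 0.02 m/s and value of joint each of test_button, reset_button below 0.001 m); the arm keeps its last pose, push and grip.
It fails at once if the RESET button is pressed (value of joint reset_button above 0.0015 m).
It fails at once if the tester is pushed hard (over 25 N) against the power unit (contact force between tester and power_unit above 25 N).
It fails at once if a bystander is knocked over or shifted by more than 30 mm (distance of any of screwdriver, nut_driver, mug, soap_bottle from where it was at the start of the episode above 0.03 m or angle between any of screwdriver, nut_driver, mug, soap_bottle's own z axis and vertical above 0.5 rad).
It also fails if it takes over 61 s, if anything falls off the work surface, if the arm or the gripper's body presses on something with over 40 N, if the wrist force passes 120 N, or if a joint passes its speed limit or range.

## Working session

There is one attempt and no reset: what is moved stays moved. The work goes in short steps, Python scripts to look and compute and a shell command to move; the robot and the scene stay as the last step left them, time stands still between calls to the robot, and variables do not carry over. Pictures are saved under pics/ and viewed, at most 10 in all, crops included, and the job is handed in when it is done.

```bash
ls; mkdir -p pics; python3 - <<'E'
from bench import robot, imaging, order, sensors
import cv2,numpy as np
o=sensors.get_obs(); print({k:np.round(v,3) for k,v in o.items()})
for n in ["scene","top"]:
    s=imaging.snapshot(n); np.save(f"pics/{n}.npy",s,allow_pickle=True)
    print(n,s["fx"],s["fy"],s["cx"],s["cy"],s["k1"],np.round(s["extrinsics"],4).tolist())
    cv2.imwrite(f"pics/{n}0.png",cv2.resize(s["color"],(800,600),interpolation=cv2.INTER_CUBIC))
E
```

```text
bench.py
nudge.py
pics
{'time': np.float64(0.0), 'joint_positions': array([-1.371,  0.088,  1.372,  0.   ,  1.684, -0.103]), 'qvel': array([-0.   ,  0.003,  0.   ,  0.002,  0.001,  0.001]), 'joint_torque': array([ 1.0000e-03, -3.4018e+01, -3.0242e+01,  7.2000e-02,  3.3000e-02,
       -0.0000e+00]), 'tool_pos': array([ 0.164, -0.524,  0.204]), 'ee_rot': array([-3.139, -0.   ,  0.303]), 'wrist_force': array([ 0.039,  0.001, -0.011]), 'wrist_torque': array([-0.013, -0.066, -0.04 ]), 'finger_force': np.float64(0.0), 'width': np.float64(0.094)}
scene 371.515553557716 371.515553557716 259.6719318594472 194.25117832443652 -0.11299510089623654 [[-0.5054, 0.8628, -0.0107, 0.2838], [0.6897, 0.3965, -0.6059, -0.32], [-0.5185, -0.3136, -0.7955, 1.512], [0.0, 0.0, 0.0, 1.0]]
top 437.44338295982226 437.44338295982226 268.2255093108292 194.63614435445177 -0.08054938907721976 [[-0.0102, -0.9998, -0.0198, 0.0077], [-0.9854, 0.0134, -0.1698, 0.5975], [0.17, 0.0178, -0.9853, 1.3256], [0.0, 0.0, 0.0, 1.0]]
```

View pics/scene0.png

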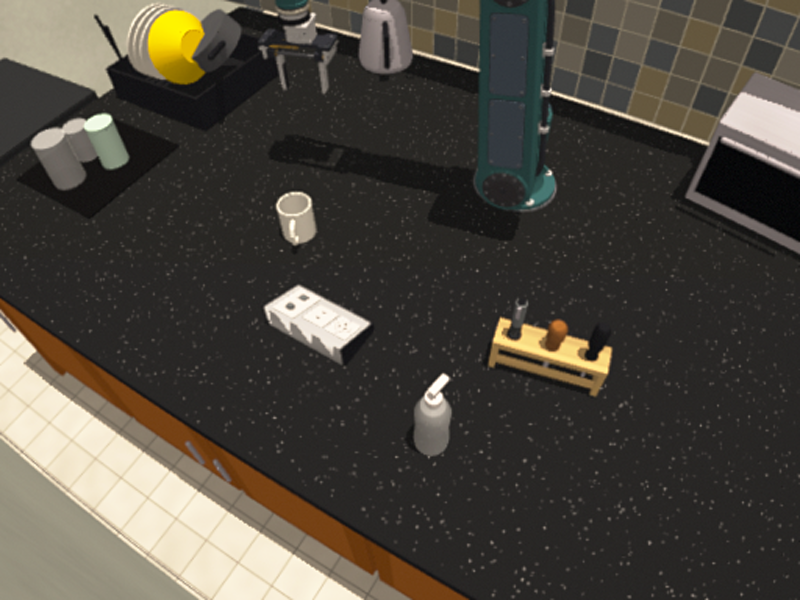

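View pics/top0.png

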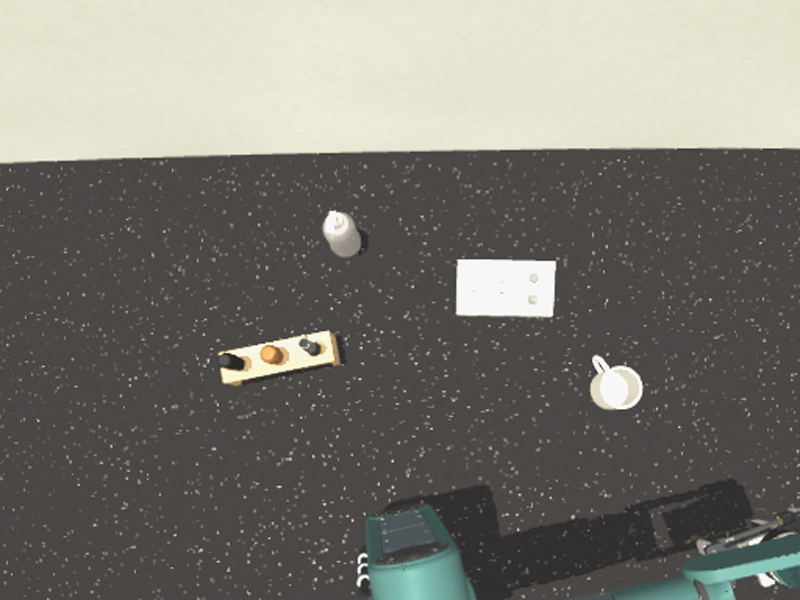

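The scene view shows the unit (outlet end near 345,325), and the rack with pen (518,318), nut driver (557,330) and screwdriver (600,340). The top view shows the unit at 457–555 × 260–317 with buttons at (533,278) and (533,299), and the pen at (308,345). I'll enlarge crops from both views.

```bash
cat > h.py <<'E'
import numpy as np,cv2
from scipy.optimize import least_squares
def load(n): return np.load(f"pics/{n}.npy",allow_pickle=True).item()
def proj(s,P):
    P=np.atleast_2d(P); E=s["extrinsics"]; c=P@E[:3,:3].T+E[:3,3]
    m=c[:,:2]/c[:,2:]; m=m*(1+s["k1"]*(m**2).sum(1,keepdims=True))
    return m*[s["fx"],s["fy"]]+[s["cx"],s["cy"]]
def tri(obs):
    "obs: list of (snapshot,(u,v)) -> point, rms px"
    r=least_squares(lambda p:np.concatenate([proj(s,p)[0]-uv for s,uv in obs]),[.45,0,.05])
    return r.x,np.sqrt(np.mean(r.fun**2))
def crop(s,x0,y0,w,h,k): return cv2.resize(s["color"][y0:y0+h,x0:x0+w],(w*k,h*k),interpolation=cv2.INTER_CUBIC)
E
python3 - <<'E'
from h import *
a,b=load("scene"),load("top")
L=np.hstack([crop(a,165,175,80,60,5),crop(a,310,185,80,60,5)])
M=np.hstack([crop(b,285,160,80,60,5),crop(b,136,200,80,60,5)])
cv2.imwrite("pics/c1.png",np.vstack([L,M]))
E
```

```text
(no output)
```

View pics/c1.png

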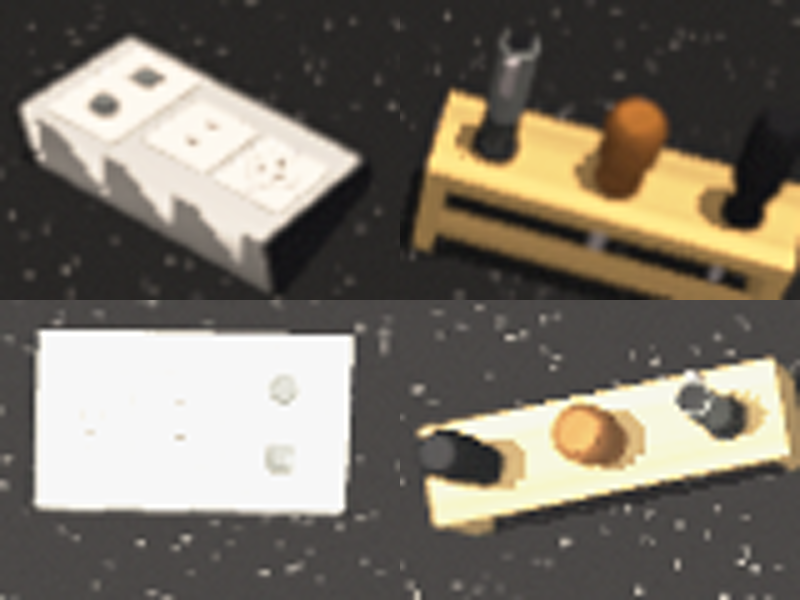

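The crop shows TEST (scene 104,104; top 284,89), RESET, the unit corners, and the pen's tail (scene panel 119,37; top panel 297,97). I'll triangulate these.

```bash
python3 - <<'E'
from h import *
a,b=load("scene"),load("top")
f=lambda x0,y0,p:((p[0]+.5)/5-.5+x0,(p[1]+.5)/5-.5+y0)
U=dict(bR=((20,107),(354,34)),fR=((128,37),(346,214)),fL=((362,158),(35,209)),bL=((270,235),(37,31)),TEST=((104,102),(284,88)),RESET=((148,74),(280,159)))
for k,(p,q) in U.items():
    x,e=tri([(a,f(165,175,p)),(b,f(285,160,q))]); print(k,np.round(x,4),round(e,2))
R=dict(pen=((119,42),(295,97)),nut=((237,112),(180,130)),scr=((375,115),(38,152)),cornerFR=((52,92),(378,157)),cornerBR=((440-400,175),(375,60)))
for k,(p,q) in R.items():
    x,e=tri([(a,f(310,185,p)),(b,f(136,200,q))]); print(k,np.round(x,4),round(e,2))
# 3-DOF fit of unit pose from 8 corner pixels
C=dict(bR=(.0535,-.103,.063),fR=(-.0535,-.103,.025),fL=(-.0535,.103,.025),bL=(.0535,.103,.063))
def P(v,c): 
    cs,sn=np.cos(v[2]),np.sin(v[2]); return [v[0]+cs*c[0]-sn*c[1],v[1]+sn*c[0]+cs*c[1],c[2]]
def res(v): return np.concatenate([np.r_[proj(a,P(v,C[k]))[0]-f(165,175,U[k][0]),proj(b,P(v,C[k]))[0]-f(285,160,U[k][1])] for k in C])
r=least_squares(res,[.5,-.2,0]); print(r.x,np.round(r.fun,1))
E
```

```text
bR [ 0.6817 -0.2742  0.0594] 0.52
fR [ 0.5741 -0.2731  0.017 ] 0.13
fL [ 0.5804 -0.0742  0.0191] 0.14
bL [ 0.685  -0.0737  0.0664] 0.44
TEST [ 0.6487 -0.2298  0.0561] 0.29
RESET [ 0.6063 -0.2282  0.0396] 0.23
pen [0.5064 0.2073 0.1898] 0.33
nut [0.4921 0.2802 0.1557] 0.21
scr [0.4779 0.3521 0.1858] 0.32
cornerFR [0.4824 0.1719 0.089 ] 0.49
cornerBR [0.5397 0.183  0.0809] 1.35
[ 0.63060653 -0.17302581 -0.02358032] [-1.7 -1.1  0.6  0.1 -1.  -1.5  0.8 -0.5  1.6 -0.5 -1.5 -0.1 -0.1  1.2
 -1.3  0.1]
```

Careful with the scale: shifts go in units of 5 mm. That gives: 0.0268 m is 5.36, -0.019 m is -3.8.

```bash
echo '{"aperture":[0, 0, 0, 0, 0, 0, 0, 0, 0, 0, 0, 0, 0, 0, 0, 0, 0, 0, 0], "dx":[0, 0, 0, 5.36, 5.36, 5.36, 5.36, 5.36, 5.36, 5.36, 5.36, 5.36, 5.36, 5.36, 5.36, 5.36, 5.36, 5.36, 5.36], "dy":[0, 0, 0, -3.8, -3.8, -3.8, -3.8, -3.8, -3.8, -3.8, -3.8, -3.8, -3.8, -3.8, -3.8, -3.8, -3.8, -3.8, -3.8], "dz":[0, 0, 0, 0, 0, 0, 0, 0, 0, 0, 0, 0, 0, 0, 0, 0, 0, 0, 0], "yaw":[0.109, 0.109, 0.109, 0, 0, 0, 0, 0, 0, 0, 0, 0, 0, 0, 0, 0, 0, 0, 0]}' | python3 nudge.py
python3 - <<'E'
from bench import robot, imaging, order, sensors
from h import *
s=imaging.snapshot("wrist"); np.save("pics/w1.npy",s,allow_pickle=True)
cv2.imwrite("pics/w1.png",cv2.resize(s["color"],(800,600),interpolation=cv2.INTER_CUBIC)); print(sensors.get_obs()["tool_pos"],s["fx"],s["extrinsics"].round(3).tolist())
E
```

```text
time: 1.68
tool_pos: [0.601, -0.2302, 0.2047]
ee_rot: [-3.141, 0.001, -0.024]
wrist_force: [0.3, -0.7, -0.0]
width: 0.0004
finger_force: 0.0
[ 0.60530199 -0.22576802  0.20358239] 266.9413571979853 [[-0.025, -1.0, -0.002, -0.214], [-0.972, 0.024, 0.235, 0.565], [-0.234, 0.008, -0.972, 0.532], [0.0, 0.0, 0.0, 1.0]]
```

View pics/w1.png

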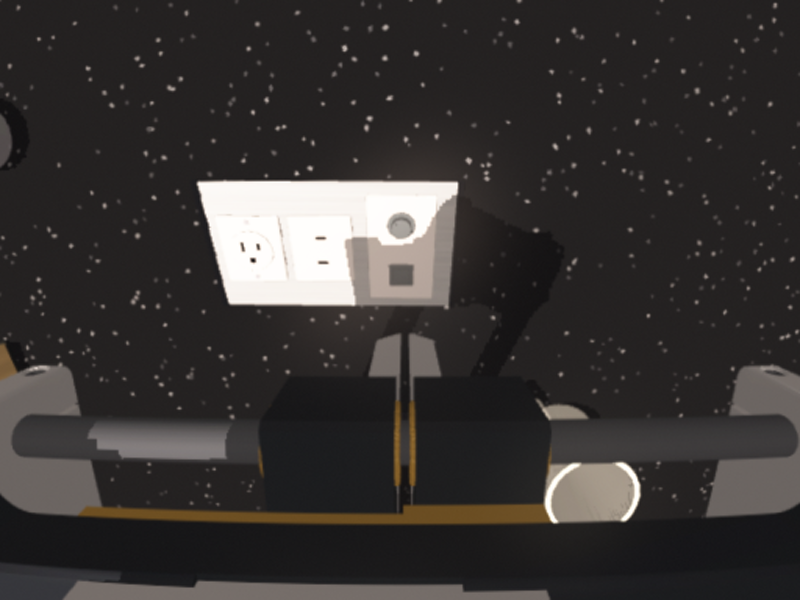

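The wrist view shows TEST at (401,227), RESET at (401,274), and the outlet slots near (243,246) and (258,246), with live on the right. I'll take a second wrist view from 0.12 m to the left.

Converted, -0.03 m is -6.

```bash
echo '{"aperture":[0, 0, 0, 0, 0, 0, 0], "dx":[0, 0, 0, 0, 0, 0, 0], "dy":[-6, -6, -6, -6, 0, 0, 0], "dz":[0, 0, 0, 0, 0, 0, 0], "yaw":[0, 0, 0, 0, 0, 0, 0]}' | python3 nudge.py
python3 - <<'E'
from bench import robot, imaging, order, sensors
from h import *
s=imaging.snapshot("wrist"); np.save("pics/w2.npy",s,allow_pickle=True); a=load("w1")
p=proj(s,[[.63,-.17,.045]])[0]; print(p)
x0,y0=int(p[0])-95,int(p[1])-37; print(x0,y0)
cv2.imwrite("pics/c2.png",np.vstack([crop(a,124,110,190,75,4),crop(s,x0,y0,190,75,4)]))
E
```

```text
time: 2.32
tool_pos: [0.6027, -0.112, 0.2051]
ee_rot: [3.141, 0.001, -0.024]
wrist_force: [0.3, 0.6, -0.5]
width: 0.0003
finger_force: 0.0
[304.09347623 160.08917328]
209 123
```

View pics/c2.png

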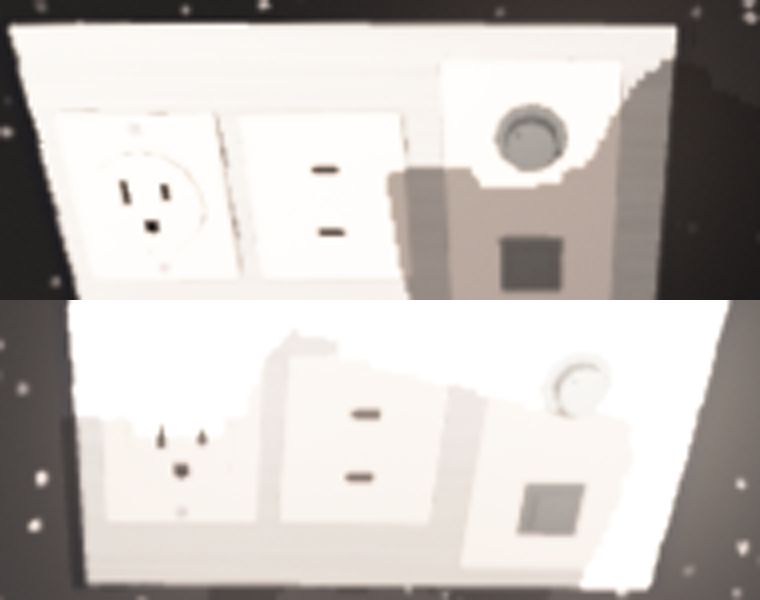

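In the views: TEST cap at (530,143) in v1 and (582,389−300) in v2. The live slot's centre is at (165,191) in v1, and its bottom end is at (166,201) in v1 and (202,445−300) in v2. The earth hole is at (152,226) in v1 and (181,470−300) in v2.

```bash
cat > fit.py <<'E'
from h import *
a,b,w1,w2=[load(n) for n in("scene","top","w1","w2")]
g=lambda x0,y0,k,p:np.array([(p[0]+.5)/k-.5+x0,(p[1]+.5)/k-.5+y0])
f1=lambda *p:(w1,g(124,110,4,p)); f2=lambda *p:(w2,g(209,123,4,(p[0],p[1]-300)))
fa=lambda *p:(a,g(165,175,5,p)); fb=lambda *p:(b,g(285,160,5,p))
fw=lambda *p:(w1,g(0,0,1.5625,p))
O=dict(TEST=[f1(530,143),f2(582,389),fa(104,102),fb(284,88)],RESET=[f1(531,264),f2(552,509),fa(148,74),fb(280,159)],
 LIVEbot=[f1(166,201),f2(202,445)],EARTH=[f1(152,226),f2(181,470)],
 bR=[f1(676,27),fa(20,107),fb(354,34)],bL=[f1(10,25),fa(270,235),fb(37,31)],fR=[fw(448,304),f2(650,588),fa(128,37),fb(346,214)],fL=[fw(229,304),f2(88,583),fa(362,158),fb(35,209)],
 chT=[f1(326,170),f2(366,414)],chB=[f1(332,232),f2(360,477)])
E
python3 - <<'E'
from fit import *
for k,o in O.items():
    for nm,oo in(("all",o),("wrist",[q for q in o if q[0] is w1 or q[0] is w2])):
        if len(oo)>1: x,e=tri(oo); print(k,nm,np.round(x,4),round(e,2))
# unit pose fit
s,c=np.sin(np.radians(20)),np.cos(np.radians(20))
def W(v,p):
    cs,sn=np.cos(v[2]),np.sin(v[2]); return np.array([v[0]+cs*p[0]-sn*p[1],v[1]+sn*p[0]+cs*p[1],p[2]])
def face(u,y,n): return np.array([u*c-n*s,y,.044+u*s+n*c])  # u along slope from face centre
# unknown: pose3, TEST u,y ; RESET=TEST-44 ; live u,y ; 
def model(v): 
    M=dict(bR=face(.057,-.103,0),bL=face(.057,.103,0),fR=face(-.057,-.103,0),fL=face(-.057,.103,0),
     TEST=face(v[3],v[4],.012),RESET=face(v[3]-.044,v[4],.009),LIVEbot=face(v[5]-.0033,v[6],.006),EARTH=face(v[7],v[6]+.00635,.006))
    return M
def res(v,keys=None):
    M=model(v); return np.concatenate([proj(sn,W(v,M[k]))[0]-uv for k in M for sn,uv in O[k]])
r=least_squares(res,[.63,-.173,-.02,.02,-.06,0,.06,-.01],x_scale=.01,loss="soft_l1")
print(r.x.round(4),np.round(res(r.x),1)); v=r.x
print("TEST",W(v,face(v[3],v[4],.012)),"LIVE",W(v,face(v[5],v[6],.006)))
E
```

```text
TEST all [ 0.649  -0.228   0.0594] 0.34
TEST wrist [ 0.6491 -0.2276  0.061 ] 0.07
RESET all [ 0.6086 -0.2269  0.0406] 0.4
RESET wrist [ 0.6091 -0.2266  0.0416] 0.03
LIVEbot all [ 0.6337 -0.1128  0.0513] 0.07
LIVEbot wrist [ 0.6337 -0.1128  0.0513] 0.07
EARTH all [ 0.6255 -0.106   0.0471] 0.05
EARTH wrist [ 0.6255 -0.106   0.0471] 0.05
bR all [ 0.6818 -0.2716  0.0617] 0.57
bL all [ 0.6876 -0.0753  0.0635] 0.75
fR all [ 0.5769 -0.2691  0.0218] 0.72
fR wrist [ 0.5787 -0.2672  0.0273] 0.41
fL all [ 0.5833 -0.0718  0.024 ] 0.52
fL wrist [ 0.5842 -0.0722  0.0262] 0.06
chT all [ 0.642  -0.1639  0.051 ] 0.01
chT wrist [ 0.642  -0.1639  0.051 ] 0.01
chB all [ 0.6215 -0.1632  0.0445] 0.08
chB wrist [ 0.6215 -0.1632  0.0445] 0.08
[ 0.6326 -0.1721 -0.0284  0.0239 -0.0547  0.0048  0.0595 -0.0073] [ 4.8 -1.5 -1.8 -0.8  0.4 -0.4 -4.3 -0.5 -0.4  1.9 -1.6 -0.7  4.3  1.8
  3.4  0.6 -1.  -1.   0.3 -0.9 -2.5  1.2 -3.1  1.4  1.6  0.2 -1.9 -0.8
 -0.4 -0.   0.4 -0.2 -0.3 -1.  -0.8 -0.5 -0.5  0.6  0.6  0.5 -0.6 -0.3
 -0.7 -1.   0.1  0.1 -0.2 -0.1  0.   0.1  0.  -0.1]
TEST [ 0.64934787 -0.22724501  0.06344334] LIVE [ 0.63673383 -0.11267541  0.05128427]
```

```bash
cat > q.py <<'E'
from bench import robot, imaging, order, sensors; import numpy as np,sys
o=sensors.get_obs(); t=o["tool_pos"]; y=o["ee_rot"][2]; print(o["time"],t.round(4),o["ee_rot"].round(3),o["wrist_force"].round(2))
if len(sys.argv)>3:
    d=np.array(list(map(float,sys.argv[1:4])))-t
    print("tool d",np.round([d[0]*np.cos(y)+d[1]*np.sin(y),d[0]*np.sin(y)-d[1]*np.cos(y),-d[2]],4))
E
python3 q.py .644 -.2277 .075
```

```text
2.3667 [ 0.6027 -0.1126  0.2051] [ 3.141e+00  1.000e-03 -2.500e-02] [ 0.11 -0.74  1.06]
tool d [0.0442 0.114  0.1301]
```

Converted, 0.03 m is 6, 0.0285 m is 5.7.

```bash
echo '{"aperture":[0, 0, 0, 0, 0, 0, 0, 0, 0, 0, 0, 0, 0], "dx":[2.2, 2.2, 2.2, 2.2, 0, 0, 0, 0, 0, 0, 0, 0, 0], "dy":[5.7, 5.7, 5.7, 5.7, 0, 0, 0, 0, 0, 0, 0, 0, 0], "dz":[0, 0, 0, 0, 6, 6, 6, 6, 1, 0, 0, 0, 0], "yaw":[0, 0, 0, 0, 0, 0, 0, 0, 0, 0, 0, 0, 0]}' | python3 nudge.py; python3 q.py .644 -.2277 .065
```

```text
time: 3.45
tool_pos: [0.6458, -0.2275, 0.0839]
ee_rot: [3.139, -0.005, -0.024]
wrist_force: [-0.1, -0.1, 0.4]
width: 0.0006
finger_force: 0.0
3.45 [ 0.6458 -0.2275  0.0839] [ 3.139 -0.005 -0.024] [-0.11 -0.05  0.43]
tool d [-0.0018  0.0003  0.0189]
```

Converted, 0.008 m is 1.6, 0.006 m is 1.2.

```bash
echo '{"aperture":[0, 0, 0, 0, 0], "dx":[-0.4, 0, 0, 0, 0], "dy":[0, 0, 0, 0, 0], "dz":[1.6, 1.2, 0, 0, 0], "yaw":[0, 0, 0, 0, 0]}' | python3 nudge.py; echo '{"aperture":[0, 0, 0], "dx":[0, 0, 0], "dy":[0, 0, 0], "dz":[0.4, 0, 0], "yaw":[0, 0, 0]}' | python3 nudge.py
```

```text
time: 3.87
tool_pos: [0.6421, -0.2263, 0.0662]
ee_rot: [-3.141, 0.0, -0.024]
wrist_force: [0.0, -0.1, 0.1]
width: 0.0006
finger_force: 0.0
time: 4.12
tool_pos: [0.6423, -0.2265, 0.0645]
ee_rot: [3.141, -0.0, -0.024]
wrist_force: [0.0, -0.8, -1.1]
width: 0.0005
finger_force: 0.0
```

Converted, 0.002 m is 0.4.

```bash
echo '{"aperture":[0, 0, 0], "dx":[0, 0, 0], "dy":[0, 0, 0], "dz":[0.4, 0, 0], "yaw":[0, 0, 0]}' | python3 nudge.py
```

```text
time: 4.37
tool_pos: [0.6426, -0.2266, 0.0631]
ee_rot: [3.141, -0.001, -0.024]
wrist_force: [0.8, 0.6, 2.7]
width: 0.0002
finger_force: 1.0
```

```bash
echo '{"aperture":[0, 0, 0], "dx":[0, 0, 0], "dy":[0, 0, 0], "dz":[0.5, 0, 0], "yaw":[0, 0, 0]}' | python3 nudge.py; echo '{"aperture":[0, 0, 0], "dx":[0, 0, 0], "dy":[0, 0, 0], "dz":[0.3, 0, 0], "yaw":[0, 0, 0]}' | python3 nudge.py
```

```text
time: 4.62
tool_pos: [0.6429, -0.2266, 0.0609]
ee_rot: [3.141, -0.002, -0.024]
wrist_force: [1.2, -0.2, 4.2]
width: 0.0004
finger_force: 1.7
time: 4.87
tool_pos: [0.6429, -0.2267, 0.0593]
ee_rot: [3.141, -0.002, -0.024]
wrist_force: [1.6, 0.3, 4.9]
width: 0.0004
finger_force: 2.2
```

Converted, 0.001 m is 0.2.

```bash
echo '{"aperture":[0, 0, 0], "dx":[0, 0, 0], "dy":[0, 0, 0], "dz":[0.2, 0, 0], "yaw":[0, 0, 0]}' | python3 nudge.py; echo '{"aperture":[0, 0, 0], "dx":[0, 0, 0], "dy":[0, 0, 0], "dz":[0.2, 0, 0], "yaw":[0, 0, 0]}' | python3 nudge.py
```

```text
time: 5.12
tool_pos: [0.6432, -0.2267, 0.0587]
ee_rot: [3.141, -0.003, -0.024]
wrist_force: [1.2, 1.2, 6.7]
width: 0.0006
finger_force: 2.5
time: 5.37
tool_pos: [0.6432, -0.2267, 0.0585]
ee_rot: [3.141, -0.003, -0.024]
wrist_force: [0.1, 1.2, 8.1]
width: 0.0003
finger_force: 3.7
```

```bash
echo '{"aperture":[0, 0, 0, 0], "dx":[0, 0, 0, 0], "dy":[0, 0, 0, 0], "dz":[0.6, 0, 0, 0], "yaw":[0, 0, 0, 0]}' | python3 nudge.py; echo '{"aperture":[0, 0, 0, 0, 0, 0, 0], "dx":[0, 0, 0, 0, 0, 0, 0], "dy":[0, 0, 0, 0, 0, 0, 0], "dz":[-2, -6, -8, -8, -8, 0, 0], "yaw":[0, 0, 0, 0, 0, 0, 0]}' | python3 nudge.py; python3 - <<'E'
from h import *
a,b=load("scene"),load("top")
f=lambda x0,y0,p:((p[0]+.5)/5-.5+x0,(p[1]+.5)/5-.5+y0)
# pen flange top / axis near rack top; known upright -> fit x,y using tail z=.192 and flange z=.094
for nm,z,p,q in(("tail",.192,(119,38),(293,96)),("flange",.094,(97,150),(323,119))):
    print(nm,tri([(a,f(310,185,p)),(b,f(136,200,q))]))
E
```

```text
time: 5.7
tool_pos: [0.6435, -0.2267, 0.0582]
ee_rot: [3.14, -0.005, -0.024]
wrist_force: [-2.0, 1.8, 16.6]
width: 0.0006
finger_force: 7.6
time: 6.28
tool_pos: [0.6429, -0.2272, 0.2167]
ee_rot: [3.139, -0.005, -0.025]
wrist_force: [-0.7, 0.4, -0.0]
width: 0.0007
finger_force: 0.0
tail (array([0.50668561, 0.20732393, 0.19372604]), np.float64(0.21598542213130326))
flange (array([0.50535702, 0.20982059, 0.08291169]), np.float64(0.245449347376998))
```

TEST travelled about 5 mm to a hard stop (16 N) and then released. Next I'll move to the rack.

```bash
echo '{"aperture":[0.06, 0.06, 0.06, 0.06, 0.06, 0.06, 0.06, 0.06, 0.06, 0.06, 0.06, 0.06, 0.06, 0.06, 0.06, 0.06, 0.06, 0.06, 0.06], "dx":[-2.72, -2.72, -2.72, -2.72, -2.72, -2.72, -2.72, -2.72, -2.72, -2.72, -2.72, -2.72, -2.72, -2.72, 0, 0, 0, 0, 0], "dy":[-6.08, -6.08, -6.08, -6.08, -6.08, -6.08, -6.08, -6.08, -6.08, -6.08, -6.08, -6.08, -6.08, -6.08, 0, 0, 0, 0, 0], "dz":[-1, -1, -1, -1, -1, -1, -1, -1, -1, -1, -1, -1, -1, -1, 0, 0, 0, 0, 0], "yaw":[0, 0, 0, 0, 0, 0, 0, 0, 0, 0, 0, 0, 0, 0, 0, 0, 0, 0, 0]}' | python3 nudge.py
python3 - <<'E'
from bench import robot, imaging, order, sensors
from h import *
s=imaging.snapshot("wrist"); np.save("pics/w3.npy",s,allow_pickle=True)
w1=load("w1")
u=np.r_[proj(w1,[[.6367,-.1127,.0515]])[0]]; print(u)
cv2.imwrite("pics/w3.png",cv2.resize(s["color"],(800,600),interpolation=cv2.INTER_CUBIC))
for P in([.5065,.2075,.192],[.5065,.2075,.094]): print(proj(s,[P])[0]*1.5625)
E
python3 q.py .5063 .208 .25
```

```text
time: 7.87
tool_pos: [0.4623, 0.2023, 0.2822]
ee_rot: [3.14, 0.002, -0.026]
wrist_force: [0.1, -0.3, -0.4]
width: 0.06
finger_force: 0.0
[164.73900671 157.63127569]
[394.94921399 238.5944107 ]
[397.43087746 228.61023005]
7.9167 [0.4624 0.2024 0.2826] [ 3.141e+00  2.000e-03 -2.600e-02] [ 0.96  0.01 -0.21]
tool d [ 0.0437 -0.0068  0.0326]
```

View pics/w3.png

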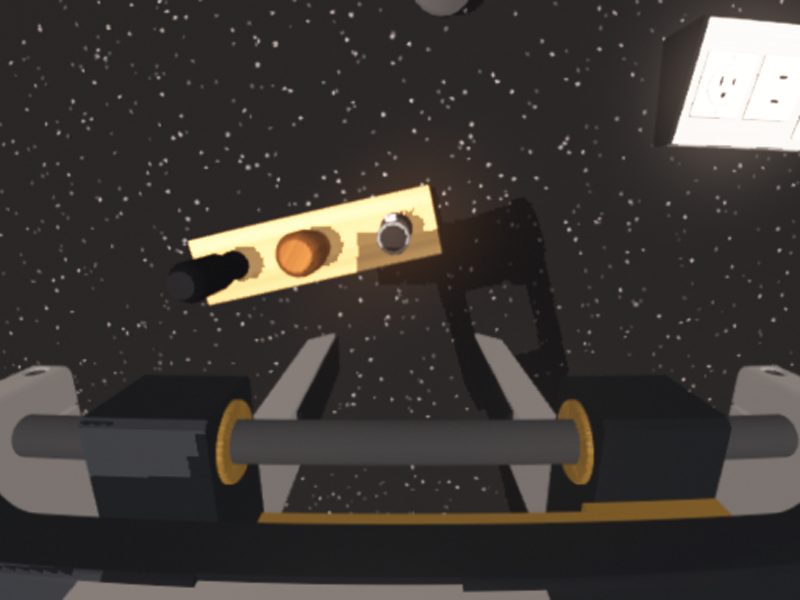

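The pen's tail is at (394,236), within 3 px of the prediction, so I shift about 1.5 mm in +x. I'll align, descend to TCP z 0.121 and grip.

Converted, 0.015 m is 3, -0.002 m is -0.4.

```bash
echo '{"aperture":[0.05, 0.05, 0.05, 0.05, 0.05, 0.05, 0.05], "dx":[3, 3, 3, 0, 0, 0, 0], "dy":[-0.4, -0.4, -0.4, 0, 0, 0, 0], "dz":[0, 0, 0, 0, 0, 0, 0], "yaw":[0, 0, 0, 0, 0, 0, 0]}' | python3 nudge.py; python3 q.py .5075 .208 .121
```

```text
time: 8.5
tool_pos: [0.5068, 0.2082, 0.2837]
ee_rot: [3.142, -0.0, -0.025]
wrist_force: [0.8, -0.2, 0.1]
width: 0.0497
finger_force: 0.0
8.5 [0.5068 0.2082 0.2837] [ 3.142 -0.    -0.025] [ 0.76 -0.18  0.07]
tool d [0.0007 0.0002 0.1627]
```

Converted, 0.027 m is 5.4, 0.0007 m is 0.14.

```bash
echo '{"aperture":[0.05, 0.05, 0.05, 0.05, 0.05, 0.05, 0.05, 0.05, 0.05, 0, 0, 0, 0, 0, 0], "dx":[0.14, 0, 0, 0, 0, 0, 0, 0, 0, 0, 0, 0, 0, 0, 0], "dy":[0, 0, 0, 0, 0, 0, 0, 0, 0, 0, 0, 0, 0, 0, 0], "dz":[5.4, 5.4, 5.4, 5.4, 5.4, 5.4, 0, 0, 0, 0, 0, 0, 0, 0, 0], "yaw":[0, 0, 0, 0, 0, 0, 0, 0, 0, 0, 0, 0, 0, 0, 0]}' | python3 nudge.py; python3 q.py .5075 .208 .157
```

```text
time: 9.75
tool_pos: [0.5083, 0.2085, 0.1222]
ee_rot: [-3.141, -0.001, -0.024]
wrist_force: [1.0, -0.8, 2.9]
width: 0.0214
finger_force: 30.0
9.75 [0.5083 0.2085 0.1222] [-3.141e+00 -1.000e-03 -2.400e-02] [ 1.03 -0.8   2.93]
tool d [-0.0008  0.0006 -0.0348]
```

Converted, -0.011 m is -2.2.

```bash
echo '{"aperture":[0, 0, 0, 0, 0, 0], "dx":[0, 0, 0, 0, 0, 0], "dy":[0, 0, 0, 0, 0, 0], "dz":[-2.2, -2.2, -2.2, 0, 0, 0], "yaw":[0, 0, 0, 0, 0, 0]}' | python3 nudge.py; echo '{"aperture":[0, 0, 0, 0], "dx":[-1, -1, 0, 0], "dy":[0, 0, 0, 0], "dz":[0, 0, 0, 0], "yaw":[0, 0, 0, 0]}' | python3 nudge.py
```

```text
time: 10.25
tool_pos: [0.5079, 0.2085, 0.1545]
ee_rot: [3.142, -0.0, -0.024]
wrist_force: [-0.3, -0.2, -1.0]
width: 0.0219
finger_force: 30.0
time: 10.58
tool_pos: [0.5001, 0.2085, 0.1543]
ee_rot: [3.141, -0.006, -0.025]
wrist_force: [6.0, 0.2, -3.4]
width: 0.0212
finger_force: 30.0
```

Converted, -0.005 m is -1, 0.0005 m is 0.1.

```bash
echo '{"aperture":[0, 0, 0, 0], "dx":[-1, -1, 0, 0], "dy":[0, 0, 0, 0], "dz":[0.1, 0.1, 0, 0], "yaw":[0, 0, 0, 0]}' | python3 nudge.py; echo '{"aperture":[0, 0, 0, 0, 0], "dx":[-1, -1, -1, 0, 0], "dy":[0, 0, 0, 0, 0], "dz":[0.2, 0.2, 0.2, 0, 0], "yaw":[0, 0, 0, 0, 0]}' | python3 nudge.py
```

```text
time: 10.92
tool_pos: [0.491, 0.2087, 0.1541]
ee_rot: [-3.142, -0.009, -0.025]
wrist_force: [6.3, -1.1, -1.7]
width: 0.0219
finger_force: 30.0
time: 11.33
tool_pos: [0.4746, 0.2092, 0.1519]
ee_rot: [-3.141, -0.005, -0.024]
wrist_force: [4.2, -0.5, 3.4]
width: 0.0217
finger_force: 30.0
```

```bash
python3 - <<'E'
from bench import robot, imaging, order, sensors
from h import *
a=imaging.snapshot("scene"); b=imaging.snapshot("top"); np.save("pics/s4.npy",a,allow_pickle=True); np.save("pics/t4.npy",b,allow_pickle=True)
p=proj(a,[[.49,.208,.13]])[0].astype(int); q=proj(b,[[.49,.208,.13]])[0].astype(int); print(p,q)
cv2.imwrite("pics/c4.png",np.hstack([crop(a,p[0]-40,p[1]-50,80,100,5),crop(b,q[0]-40,q[1]-50,80,100,5)]))
E
```

```text
[332 201] [197 227]
```

View pics/c4.png

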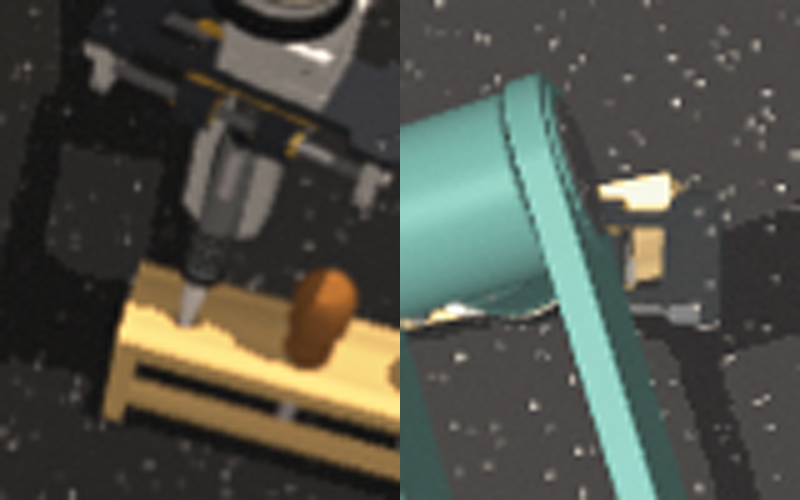

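The tilted pen shows with its nose in the hole: tip about (188,325), flange (205,262), body leaning back towards the robot. Geometry gives about 19°. Next I lift it out and carry it over to the outlet.

Converted, 0.0289 m is 5.78, -0.025 m is -5.

```bash
echo '{"aperture":[0, 0, 0, 0, 0, 0, 0, 0, 0, 0, 0, 0, 0, 0, 0, 0, 0, 0], "dx":[0, 0, 0, 0, 2.5, 2.5, 2.5, 2.5, 2.5, 2.5, 2.5, 2.5, 2.5, 2.5, 2.5, 0, 0, 0], "dy":[0, 0, 0, 0, 5.78, 5.78, 5.78, 5.78, 5.78, 5.78, 5.78, 5.78, 5.78, 5.78, 5.78, 0, 0, 0], "dz":[-2, -5, -6, -6, 0, 0, 0, 0, 0, 0, 0, 0, 0, 0, 0, 0, 0, 0], "yaw":[0, 0, 0, 0, 0, 0, 0, 0, 0, 0, 0, 0, 0, 0, 0, 0, 0, 0]}' | python3 nudge.py; echo '{"aperture":[0, 0, 0, 0, 0, 0], "dx":[0, 0, 0, 0, 0, 0], "dy":[0, 0, 0, 0, 0, 0], "dz":[6, 6, 3, 0, 0, 0], "yaw":[0, 0, 0, 0, 0, 0]}' | python3 nudge.py
python3 - <<'E'
from bench import robot, imaging, order, sensors
from h import *
a=imaging.snapshot("scene"); b=imaging.snapshot("wrist"); np.save("pics/s5.npy",a,allow_pickle=True); np.save("pics/w5.npy",b,allow_pickle=True)
t=sensors.get_obs()["tool_pos"]; g=t+[0,0,.019]; tip=g+[.0325,0,-.089]
p=proj(a,[tip])[0].astype(int); q=proj(b,[tip])[0].astype(int); print(t,p,q)
cv2.imwrite("pics/c5.png",np.hstack([crop(a,p[0]-40,p[1]-70,80,120,5),crop(b,q[0]-40,q[1]-60,80,120,5)]))
E
```

```text
time: 12.93
tool_pos: [0.6016, -0.1106, 0.2442]
ee_rot: [-3.139, 0.004, -0.024]
wrist_force: [-0.2, -0.1, -1.0]
width: 0.0216
finger_force: 30.0
time: 13.43
tool_pos: [0.6032, -0.1108, 0.1724]
ee_rot: [3.141, -0.002, -0.023]
wrist_force: [0.3, 0.6, 0.0]
width: 0.0215
finger_force: 30.0
[ 0.60370368 -0.11145071  0.17310737] [215 198] [258 167]
```

View pics/c5.png

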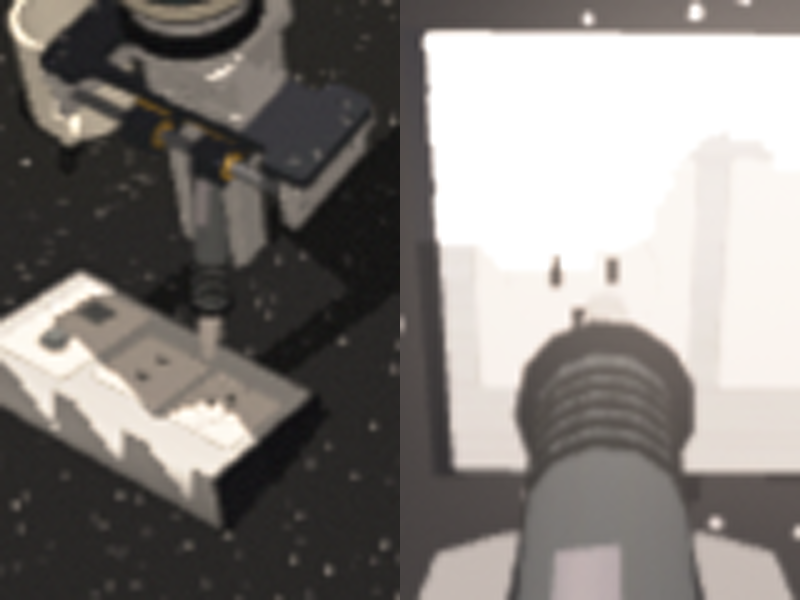

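Scene panel: tip at (208,358), flange at (211,287). Wrist panel: tip at about (604,298), flange ellipse centre at (605,408), live slot at (612,270).

```bash
python3 - <<'E'
from h import *
a,w=load("s5"),load("w5"); g=lambda x0,y0,k,p:np.array([(p[0]+.5)/k-.5+x0,(p[1]+.5)/k-.5+y0])
fa=lambda *p:(a,g(215-40,198-70,5,p)); fw=lambda x,y:(w,g(258-40,167-60,5,(x-400,y)))
G=np.array([.6037,-.1114,.1921])
for n,o in dict(tip=[fa(208,358),fw(604,298)],flange=[fa(211,287),fw(605,408)]).items():
    x,e=tri(o); print(n,x.round(4),round(e,2),"tilt from grasp",np.degrees(np.arctan2(x[0]-G[0],G[2]-x[2])).round(1))
def res(v):
    th,ph,l=v[0],v[1],.095
    d=np.array([np.sin(th),np.sin(ph),-np.cos(th)]); 
    return np.concatenate([proj(a,G+d*.095)[0]-fa(208,358)[1],proj(w,G+d*.095)[0]-fw(604,298)[1],proj(a,G+d*.048)[0]-fa(211,287)[1],proj(w,G+d*.048)[0]-fw(605,408)[1]])
r=least_squares(res,[.35,0,.0]); print(np.degrees(r.x[:2]),r.fun.round(1), (G+.095*np.array([np.sin(r.x[0]),np.sin(r.x[1]),-np.cos(r.x[0])])).round(4))
print(proj(w,[[.6367,-.1127,.0515]]),fw(612,270)[1])
E
```

```text
tip [ 0.6363 -0.1112  0.0976] 0.22 tilt from grasp 19.0
flange [ 0.6271 -0.1111  0.1551] 0.73 tilt from grasp 32.4
[22.17767434  0.2258015 ] [-1.2 -0.4 -0.3 -2.4 -0.   1.   0.1  4.8] [ 0.6396 -0.111   0.1041]
[[259.767587   160.49697909]] [260.  160.6]
```

```bash
echo '{"aperture":[0, 0, 0, 0, 0, 0, 0], "dx":[-0.2, -0.2, -0.2, 0, 0, 0, 0], "dy":[0.1, 0.1, 0.1, 0, 0, 0, 0], "dz":[2.6, 2.6, 2, 0, 0, 0, 0], "yaw":[0, 0, 0, 0, 0, 0, 0]}' | python3 nudge.py
python3 - <<'E'
from bench import robot, imaging, order, sensors
from h import *
a=imaging.snapshot("scene"); b=imaging.snapshot("wrist"); np.save("pics/s6.npy",a,allow_pickle=True); np.save("pics/w6.npy",b,allow_pickle=True)
t=sensors.get_obs()["tool_pos"]; tip=t+[.0335,0,-.070]
p=proj(a,[tip])[0].astype(int); q=proj(b,[tip])[0].astype(int); print(t,p,q)
cv2.imwrite("pics/c6.png",np.hstack([crop(a,p[0]-25,p[1]-30,50,60,8),crop(b,q[0]-25,q[1]-30,50,60,8)]))
L=[.6367,-.1127,.0515]; print(proj(a,L),proj(b,L))
E
```

```text
time: 14.12
tool_pos: [0.6004, -0.1134, 0.1358]
ee_rot: [3.141, -0.002, -0.024]
wrist_force: [-0.7, 0.4, -0.7]
width: 0.0215
finger_force: 30.0
[ 0.60026314 -0.11337305  0.13554643] [216 204] [258 166]
[[216.85394671 207.88143829]] [[257.55457204 161.40557892]]
```

View pics/c6.png

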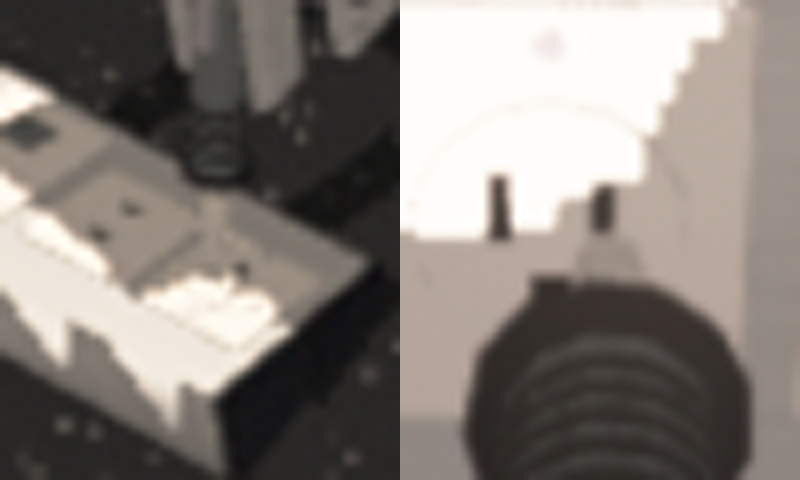

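Wrist panel: tip at about (608,243), live slot centre about (603,208). That matches the model: the tip is 3 mm short in x and 14 mm above the surface. I'll approach in small steps.

```bash
echo '{"aperture":[0, 0, 0, 0, 0], "dx":[0.3, 0.2, 0, 0, 0], "dy":[-0.1, 0, 0, 0, 0], "dz":[1, 0.8, 0, 0, 0], "yaw":[0, 0, 0, 0, 0]}' | python3 nudge.py; for i in 1; do echo '{"aperture":[0, 0, 0, 0], "dx":[0.06, 0, 0, 0], "dy":[0, 0, 0, 0], "dz":[0.3, 0, 0, 0], "yaw":[0, 0, 0, 0]}' | python3 nudge.py; done
```

```text
time: 14.63
tool_pos: [0.6021, -0.1127, 0.1252]
ee_rot: [-3.142, 0.001, -0.024]
wrist_force: [0.7, -1.1, -1.1]
width: 0.0217
finger_force: 30.0
time: 14.97
tool_pos: [0.6026, -0.1128, 0.1243]
ee_rot: [3.141, -0.001, -0.024]
wrist_force: [-0.8, -0.4, 0.3]
width: 0.0215
finger_force: 30.0
```

Careful with the scale: shifts go in units of 5 mm. That gives: 0.001 m is 0.2, 0.0003 m is 0.06.

```bash
echo '{"aperture":[0, 0, 0, 0], "dx":[0.06, 0, 0, 0], "dy":[0, 0, 0, 0], "dz":[0.2, 0, 0, 0], "yaw":[0, 0, 0, 0]}' | python3 nudge.py
```

```text
time: 15.3
tool_pos: [0.603, -0.1129, 0.1242]
ee_rot: [3.141, -0.001, -0.024]
wrist_force: [-2.3, 1.0, 5.4]
width: 0.0217
finger_force: 30.0
```

```bash
echo '{"aperture":[0, 0, 0, 0, 0, 0], "dx":[0, 0, 0, 0, 0, 0], "dy":[0, 0, 0, 0, 0, 0], "dz":[0, 0, 0, 0, 0, 0], "yaw":[0, 0, 0, 0, 0, 0]}' | python3 nudge.py
python3 - <<'E'
from bench import robot, imaging, order, sensors
from h import *
b=imaging.snapshot("wrist"); a=imaging.snapshot("scene"); L=[.6367,-.1127,.0515]
p=proj(a,L)[0].astype(int); q=proj(b,L)[0].astype(int); print(p,q,sensors.get_obs()["wrist_force"])
cv2.imwrite("pics/c7.png",np.hstack([crop(a,p[0]-25,p[1]-30,50,60,8),crop(b,q[0]-25,q[1]-30,50,60,8)]))
E
```

```text
time: 15.8
tool_pos: [0.603, -0.1129, 0.1242]
ee_rot: [3.141, -0.001, -0.024]
wrist_force: [-1.8, 0.9, 6.2]
width: 0.0215
finger_force: 30.0
[216 207] [258 165] [-2.61976518 -0.17287406  5.93875106]
```

View pics/c7.png

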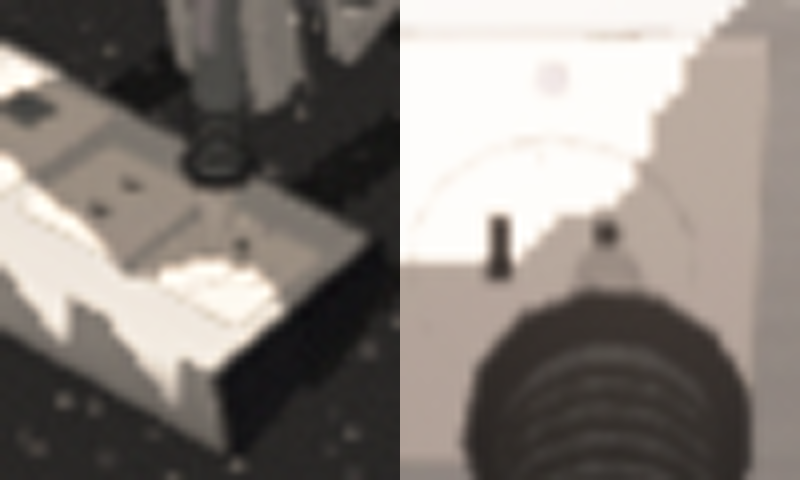

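In the wrist panel the tip's upper edge (y≈243) has just passed the live slot's centre (603,248). That puts the tip centre about 2 mm off the slot centre, with a steady contact force of about 6 N. All of this is inside tolerance, so I'm handing in.

```bash
python3 -c "
from bench import robot, imaging, order, sensors
print(order.close_job())"
```

```text
the job is handed in; nothing more can be done
None
```

I pressed TEST fully down and let it back up, left RESET alone, and handed in the job with the tester pen held on the live slot at about 6 N, roughly 2 mm from its centre and by my estimate within about 3° of square; no verdict came back.

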